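# Release the white grinding ball from the ball dispenser

## Task

The glaze mill needs its white porcelain grinding ball. Press down the yellow pad of the rocking lever whose gate holds back the white ball, far enough and long enough for the ball to roll out into the red catch tray, then let the lever come back up so that its gate is closed again. Leave the terracotta ball shut in behind its own gate, touch neither the balls nor the blue gates, and leave the mug, bowl and bottle where they stand.

Things in the scene. Friction and masses are not known exactly. Their poses are not given: they have to be found in the camera images.
- dispenser: fixed ball dispenser: plywood base 370 x 210 mm, two wooden lanes (centres y = +-34 mm) sloping down away from the robot to one red-walled catch tray (inside x 160 to 275, y -90 to 90 mm, floor 14 mm above the table, walls to 54 mm). Origin on the table under the levers' hinge line, midway between the lanes; x points down the lanes, y to the left lane, z up. Pivot brackets stand to 130 mm at x = 0
- lever_left (a joint): rocking lever on the left (+y) side, hinge value in rad: 0 at rest (gate down), grows as its yellow pad is pressed, stop at 0.5. Hinge along the dispenser's y axis, 120 mm above the table at dispenser x = 0. A spring returns it to 0; at the pad it takes about 3 N to start and 8 N at the stop. The ball behind its gate can roll out once the value passes about 0.35
- lever_right (a joint): rocking lever on the right (-y) side, hinge value in rad: 0 at rest (gate down), grows as its yellow pad is pressed, stop at 0.5. Hinge along the dispenser's y axis, 120 mm above the table at dispenser x = 0. A spring returns it to 0; at the pad it takes about 3 N to start and 8 N at the stop. The ball behind its gate can roll out once the value passes about 0.35
- pad_left (a point): yellow press pad, 44 x 44 x 10 mm, on the near end (towards the robot) of the left lever; the point is the centre of its top face, at dispenser (-130, 80, 144) mm at rest; axes as the dispenser's at rest, z up. It swings down with the lever: about 52 mm lower at 0.4 rad, 65 mm at the stop, with only the table under it
- pad_right (a point): yellow press pad, 44 x 44 x 10 mm, on the near end (towards the robot) of the right lever; the point is the centre of its top face, at dispenser (-130, -80, 144) mm at rest; axes as the dispenser's at rest, z up. It swings down with the lever: about 52 mm lower at 0.4 rad, 65 mm at the stop, with only the table under it
- gate_left (a point): small blue gate plate, 5 mm thick, 42 mm wide, 26 mm high, hung from the far end of the left lever and closing the left lane; the point is the centre of its lower edge, at dispenser (100, 34, 51) mm at rest, z up
- gate_right (a point): small blue gate plate, 5 mm thick, 42 mm wide, 26 mm high, hung from the far end of the right lever and closing the right lane; the point is the centre of its lower edge, at dispenser (100, -34, 51) mm at rest, z up
- white_ball: loose white porcelain ball, 40 mm diameter, about 80 g, waiting behind the gate of either the left or the right lane; origin at its centre (about 69 mm above the table while it waits)
- clay_ball: loose terracotta (orange-brown) ball, 40 mm diameter, about 80 g, waiting behind the other gate; origin at its centre
- mug: yellow mug, 76 mm across, 90 mm high, handle towards its +y, standing on the table left of the dispenser; origin at the centre of its underside
- bowl: white bowl, 110 mm across, 50 mm high, on the table right of the dispenser; origin at the centre of its underside
- bottle: white bottle with blue cap, 48 mm across, 120 mm high, on the table right of the dispenser, beyond the bowl; origin at the centre of its underside
Not all that is in view belongs to the job. What is meant by the white_ball is not black or green, and is the smaller of those in its own colour.

How it is judged:
On the way, in this order (a step that is already met when the one before it is completed fails the run):
1. the lever holding back the white ball is pressed at its pad, past 0.25 rad (((y of white_ball in the frame of dispenser above 0 m and value of joint lever_left above 0.25 rad and contact force between any of the fingers, the arm and lever_left_c3 above 0.5 N) or (y of white_ball in the frame of dispenser below 0 m and value of joint lever_right above 0.25 rad and contact force between any of the fingers, the arm and lever_right_c3 above 0.5 N))), for 0.1 s.
2. the white ball lies in the catch tray (x of white_ball in the frame of dispenser between 0.165 and 0.275 m and y of white_ball in the frame of dispenser between -0.09 and 0.09 m and z of white_ball in the frame of dispenser below 0.05 m), for 0.2 s.
At the end, for the whole second after the job is handed in: the white ball lies at rest (under 0.05 m/s) within the catch tray, the terracotta ball is still behind its gate (dispenser x under 90 mm), both levers are back within 0.04 rad of rest, and mug, bowl and bottle are upright and within 20 mm of where they stood (all of step 2 and linear speed of white_ball below 0.05 m/s and x of clay_ball in the frame of dispenser below 0.09 m and z of clay_ball in the frame of dispenser above 0.06 m and value of joint each of lever_left, lever_right below 0.04 rad and distance of each of mug, bowl, bottle from where it was at the start of the episode below 0.02 m and angle between each of mug, bowl, bottle's own z axis and vertical below 0.2 rad); the robot touches nothing.
It fails at once if the lever of the terracotta ball's gate is moved past 0.15 rad (x of clay_ball in the frame of dispenser below 0.09 m and z of clay_ball in the frame of dispenser above 0.06 m and ((y of clay_ball in the frame of dispenser above 0 m and value of joint lever_left above 0.15 rad) or (y of clay_ball in the frame of dispenser below 0 m and value of joint lever_right above 0.15 rad))).
It fails at once if the terracotta ball leaves its place (not (x of clay_ball in the frame of dispenser below 0.09 m and z of clay_ball in the frame of dispenser above 0.06 m)).
It fails at once if the robot touches a ball (over 0.5 N) (contact force between any of the fingers, the arm and white_ball above 0.5 N or contact force between any of the fingers, the arm and clay_ball above 0.5 N).
It fails at once if the robot touches a gate (over 0.5 N) (contact force between any of the fingers, the arm and lever_left_c4 above 0.5 N or contact force between any of the fingers, the arm and lever_right_c4 above 0.5 N).
It fails at once if the mug, bowl or bottle is moved over 20 mm or tipped (distance of any of mug, bowl, bottle from where it was at the start of the episode above 0.02 m or angle between any of mug, bowl, bottle's own z axis and vertical above 0.3 rad).
It also fails if it takes over 34 s, if anything falls off the work surface, if the arm or the gripper's body presses on something with over 40 N, if the wrist force passes 120 N, or if a joint passes its speed limit or range.

## Robot

A 6-joint arm with a two-finger parallel gripper is mounted at the origin on the work surface. World frame = base frame: x ahead of the robot, y to its left, z up, the work surface at z = 0. Lengths are in m, angles in rad, forces in N, time in s.
With the tool pointing down it reaches from about 0.325 to 0.775 m from the base axis. Payload 5.5 kg.
Tool frame: the origin (TCP) lies at the very end of the fingers, on their centre line; the grasp point (between the pads) lies 19 mm behind it; z points along the fingers, y is the line along which they close (so a half turn about z gives the same grasp; the last joint's range is limited). The gripper opens to 88 mm and grips with 3 to 60 N. Pads are 20 mm wide; open, the fingers measure 115 mm over their backs; the gripper's body (75 mm by 178 mm) begins 61 mm behind the grasp point.
Start: joints at [-1.403, 0.091, 1.231, -0, 1.82, -0.057], TCP at [0.134, -0.585, 0.223] pointing down, gripper open.
Joint ranges: [-2.87, 2.87], [-0.86, 2.18], [0.17, 2.46], [-1.51, 4.65], [0.06, 2.69], [-2.65, 2.65]. Speed limits (rad/s): [2.57, 2.57, 3.01, 3.14, 3.14, 3.14].

## Interface

Orientations are given as a 3x3 rotation matrix whose columns are the frame's x, y, z axes.
In Python, from workcell import manip gives the robot as it stands.
- The arm moves only by the tool drive_tool, never from a script. Its argument "increments" is one flat list of numbers, 5 for each row, row after row: the opening, from 0 (shut) to 1 (fully open), then the shift along the tool's x, y, z each as a share of 0.3 m, from -1 to 1, then the turn about the tool's z as a share of pi rad, from -1 to 1. In form: [grip, tx, ty, tz, spin, grip, tx, ty, tz, spin, ...]. A call has 1 to 10 rows; each row is the pose to reach, as a shift and turn from the pose commanded when the call began, along the tool's axes at that moment, turning the shorter way round; what a row does not reach only later rows make up. A row lasts 1/10 s, in which the tool goes at most 50 mm and 8.59 degrees, less where a joint would pass 70% of its speed; a pose out of reach is approached as far as the arm can. A call with a number of a shift or a turn outside -1 to 1 is refused whole. A call with a gripper value outside its range is refused whole. The fingers move at their own pace and stop on an object; "force" is the grip in N (left out, the last holds). Time passes only in rows, so rows that repeat a pose let the fingers close. It gives the time, the measured TCP pose, the force, the opening and the grip force at its end, in the units of the state.
- manip.get_obs(): the state, without advancing time (a new reading comes with each control period).
- manip.capture(name): name is "scene" or "top" or "wrist"; returns a dict with "frame" (480x640x3 uint8, blue, green, red), "range_z" (480x640 float32, m along the optical axis (not along the pixel's ray), 0 where there is no reading), "intrinsics" (3x3 intrinsics, pixels), "pose" (4x4, takes a point from camera to world coordinates). Camera axes: x right, y down, z forward; pixel columns grow to the right and rows downward; lengths in m; the calibration is good to about 2 mm. The wrist camera is an equidistant fisheye: a pixel r from the principal point sees the ray r / f radians off the axis. A picture is of the moment at which its call begins.
- manip.hand_in(): hands the job in; it is judged then, once.
Trained networks look in a picture, given as the dict that the camera call returned (one of the last four; its "shot" number tells which), for a name from the list of things; names that differ only in an ending like _2 or _b are one class to them, and where a whole thing is asked for, a point or a joint stands for the part that bears it (a point fixed in the world has none). Each returns a list of dicts, best first, with "score" (0 to 1); they miss things now and then, are a little off and sometimes report something else, mostly with a low value. They report only what shows in the picture. A call takes as long as a camera call. They do not tell look-alikes from the thing itself.
- manip.cut_out(thing, picture): "region" (480x640 bool, what is visible of it) and "pixel" ([column, row] in pixels, amid what is visible of it).
- manip.landmark_of(thing, picture): "pixel" ([column, row] in pixels: a listed point, or the origin of a listed thing).
The state is a dict: "clock": time; "joints": joint angles; "joint_vel": joint speeds; "joint_torque": joint torques, N m; "tcp_pos": TCP position; "orientation": TCP orientation; "force": force on the tool from outside, world axes, zero at the start; "wrist_torque": the same for the moment, N m; "opening": finger opening in m; "grip_force": force on a finger pad.
Only numpy, scipy, OpenCV 4.12 (cv2) and the standard library are available. Lean on these libraries where they do the work, as an engineer would, in place of code of your own. Each camera call takes 0.05 s, during which the arm holds its last target. There are 200 camera calls.

## Working session

There is one attempt and no reset: what is moved stays moved. The work goes in short steps, Python scripts to look and compute and a tool call to move; the robot and the scene stay as the last step left them, time stands still between calls to the robot, and variables do not carry over. Pictures are saved under pics/ and viewed, at most 10 in all, crops included, and the job is handed in when it is done.

Besides the shell and the picture viewer there is one more tool, called after "Request:" as name(argument=value, ...) on one line, values as JSON. drive_tool: Moves the arm, as the interface text tells. Its arguments: {"type":"object","properties":{"increments":{"type":"array","items":{"type":"number"}},"force":{"type":"number"}},"required":["increments"]}

```bash
mkdir -p pics; cat > h.py <<'E'
import numpy as np, cv2
from workcell import manip
def world(c,px):
    u,v=int(round(px[0])),int(round(px[1])); K=c["intrinsics"]
    w=c["range_z"][max(v-2,0):v+3,max(u-2,0):u+3]; z=np.median(w[w>0]) if (w>0).any() else np.nan
    p=np.array([(px[0]-K[0,2])/K[0,0]*z,(px[1]-K[1,2])/K[1,1]*z,z,1])
    return (c["pose"]@p)[:3]
E
python3 - <<'E'
from h import *
o=manip.get_obs();print(o["clock"],o["tcp_pos"],o["orientation"])
for n in("scene","top"):
    c=manip.capture(n);cv2.imwrite(f"pics/{n}0.png",c["frame"]);np.savez(f"{n}0.npz",**{k:c[k] for k in("frame","range_z","intrinsics","pose")})
    for t in("pad_left","pad_right","gate_left","gate_right","dispenser","white_ball","clay_ball"):
        for d in manip.landmark_of(t,c)[:3]: print(n,t,round(d["score"],2),np.round(d["pixel"]),np.round(world(c,d["pixel"]),3))
E
```

```text
0.0 [ 0.13369171 -0.58460541  0.22149291] [[ 9.74842467e-01  2.22894727e-01 -3.24682748e-04]
 [ 2.22894932e-01 -9.74840513e-01  1.95553248e-03]
 [ 1.19363982e-04 -1.97870625e-03 -9.99998035e-01]]
scene pad_left 0.55 [315. 172.] [0.541 0.138 0.145]
scene pad_right 0.64 [241. 217.] [ 0.489 -0.026  0.146]
scene gate_left 0.97 [384. 288.] [0.745 0.023 0.059]
scene gate_right 0.84 [356. 312.] [ 0.727 -0.043  0.057]
scene gate_right 0.49 [416. 223.] [0.724 0.219 0.032]
scene gate_right 0.33 [385. 291.] [0.747 0.028 0.047]
scene dispenser 0.58 [329. 283.] [ 0.659 -0.015  0.058]
scene white_ball 0.87 [220. 417.] [ 0.637 -0.306  0.049]
scene white_ball 0.8 [345. 298.] [ 0.718 -0.072  0.125]
scene white_ball 0.74 [282. 424.] [ 0.719 -0.264  0.039]
scene clay_ball 0.54 [376. 274.] [0.728 0.023 0.085]
top pad_left 0.74 [233. 293.] [0.534 0.139 0.143]
top pad_right 0.75 [329. 304.] [ 0.495 -0.013  0.144]
top gate_left 0.88 [286. 178.] [0.736 0.03  0.08 ]
top gate_left 0.28 [329. 304.] [ 0.496 -0.012  0.144]
top gate_right 0.92 [320. 182.] [ 0.722 -0.029  0.079]
top dispenser 0.95 [299. 243.] [0.631 0.022 0.01 ]
top white_ball 0.81 [469. 221.] [ 0.622 -0.292  0.048]
top white_ball 0.75 [320. 192.] [ 0.7   -0.026  0.087]
top white_ball 0.74 [436. 182.] [ 0.708 -0.249  0.033]
top clay_ball 0.67 [282. 190.] [0.714 0.04  0.086]
```

View pics/scene0.png

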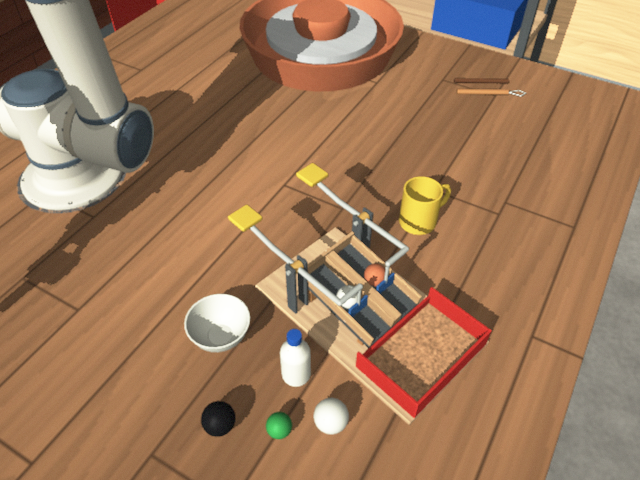

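View pics/top0.png

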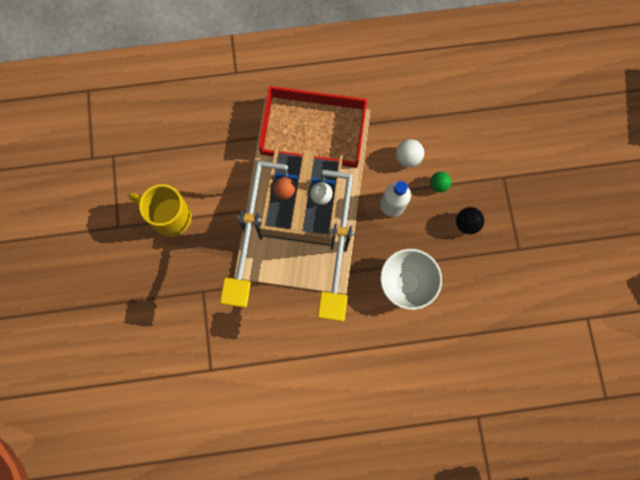

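Candidates in the top view: the white ball in the right lane (320,192), a larger white ball on the table (410,153), a green ball (441,181), a black ball (470,221) and the terracotta ball in the left lane (285,188). The smaller white ball, behind the right gate, fits the description, so I need the right pad at about (333,306). I'll check this in a close crop.

```bash
python3 - <<'E'
from h import *
c=np.load("top0.npz");f=c["frame"]
cv2.imwrite("pics/crop.png",cv2.resize(f[130:330,210:450],None,fx=3,fy=3,interpolation=cv2.INTER_CUBIC))
hsv=cv2.cvtColor(f,cv2.COLOR_BGR2HSV);m=cv2.inRange(hsv,(20,150,120),(35,255,255))
P={}
for nm,(a,b) in dict(L=(215,255),R=(310,355)).items():
    mm=np.zeros_like(m);mm[275:325,a:b]=m[275:325,a:b]
    v,u=np.nonzero(mm);pts=np.array([world(c,q) for q in zip(u,v)])
    pts=pts[abs(pts[:,2]-.144)<.008];P[nm]=pts.mean(0);print(nm,len(pts),P[nm],pts.min(0),pts.max(0))
d=P["L"]-P["R"];print("sep",np.linalg.norm(d[:2]),"yaw deg",np.degrees(np.arctan2(-d[0],d[1])))
for n,(u0,v0,r) in dict(white=(320,192,9),big=(410,153,9),clay=(285,188,9)).items():
    w=c["range_z"][v0-r:v0+r,u0-r:u0+r]; print(n,world(c,(u0,v0)))
o=manip.get_obs();R=o["orientation"];print("tool shift to R",R.T@(P["R"]-o["tcp_pos"]))
E
```

```text
L 722 [0.53559676 0.13609174 0.142838  ] [0.51099493 0.11048784 0.136665  ] [0.5622311  0.16216146 0.14450969]
R 718 [ 0.49207042 -0.01714938  0.1427987 ] [ 0.46765193 -0.04230158  0.13676813] [0.51808211 0.00751177 0.14472909]
sep 0.15930280298555305 yaw deg -15.856574623393564
white [ 0.70089438 -0.02691367  0.08671314]
big [ 0.76459435 -0.20610957  0.0499165 ]
clay [0.71654168 0.03388702 0.08654424]
tool shift to R [ 0.47587054 -0.47360062  0.07984664]
```

View pics/crop.png

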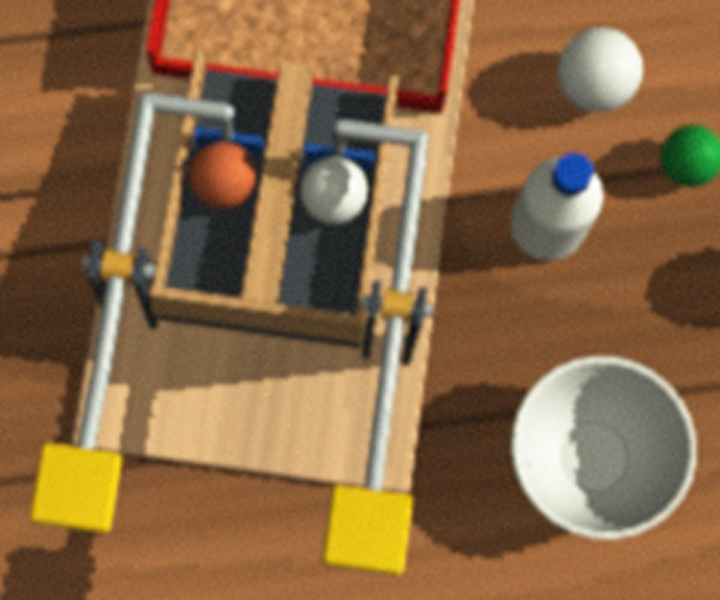

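The crop shows the white ball at about crop (335,190) behind the right gate, and it is clearly smaller than the loose white ball at (600,68). Terracotta is on the left. I'll press the right pad, approaching high with the fingers closed.

Request:
drive_tool(increments=[0,0.79,-0.79,0,0,0,0.79,-0.79,0,0,0,0.79,-0.79,0,0,0,0.79,-0.79,0,0,0,0.79,-0.79,0,0,0,0.79,-0.79,0,0,0,0.79,-0.79,0,0,0,0.79,-0.79,0,0], force=10)

```text
clock: 1.6
tcp_pos: [0.3138, -0.2981, 0.2234]
orientation: [[0.974, 0.228, 0.002], [0.228, -0.974, -0.0], [0.002, 0.001, -1.0]]
force: [0.8, -0.1, -0.3]
opening: 0.0271
grip_force: 0.0
```

Request:
drive_tool(increments=[0,0.79,-0.79,0,0.16,0,0.79,-0.79,0,0.16,0,0.79,-0.79,0,0.16,0,0.79,-0.79,0,0.16,0,0.79,-0.79,0,0.16,0,0.79,-0.79,0,0.16,0,0.79,-0.79,0,0.16,0,0.79,-0.79,0,0.16,0,0.79,-0.79,0,0.16])

```text
clock: 2.5
tcp_pos: [0.4909, -0.016, 0.2219]
orientation: [[0.962, -0.271, -0.001], [-0.271, -0.962, 0.0], [-0.001, 0.0, -1.0]]
force: [-0.8, -0.3, -0.8]
opening: 0.0004
grip_force: 0.0
```

```bash
python3 - <<'E'
from h import *
o=manip.get_obs();R=o["orientation"];print(o["clock"],o["tcp_pos"],o["opening"],o["force"],R)
t=np.array([.492,-.017,.144]);print(R.T@(t-o["tcp_pos"])/.3)
c=manip.capture("wrist");cv2.imwrite("pics/w1.png",c["frame"])
E
```

```text
2.5 [ 0.4909499  -0.01602709  0.22194527] 0.00036741051134117414 [-0.7730977  -0.27063596 -0.81609689] [[ 9.62487697e-01 -2.71322783e-01 -1.17515407e-03]
 [-2.71322762e-01 -9.62488403e-01  1.80319622e-04]
 [-1.17999699e-03  1.45290632e-04 -9.99999293e-01]]
[0.00455551 0.00213392 0.25981267]
```

View pics/w1.png

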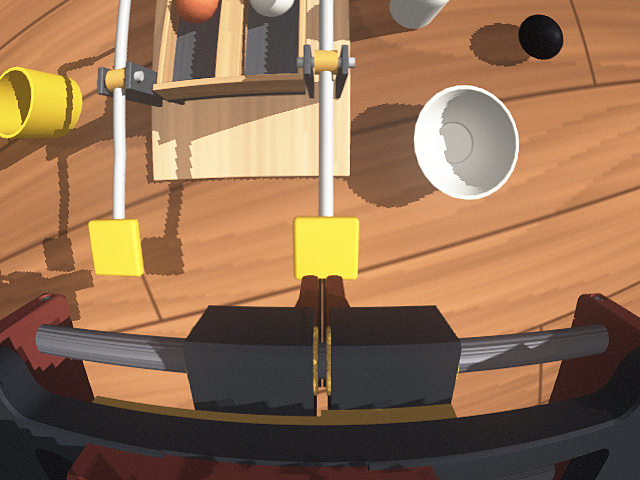

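The view shows the closed fingers lined up with the right pad at about (327,247), tool x along the lever and the left pad well clear at (117,247). Next I press to z ≈ 0.088 (about 0.45 rad) and hold.

Request:
drive_tool(increments=[0,0,0,0.12,0,0,0,0,0.2,0,0,0,0,0.25,0,0,0,0,0.28,0,0,0,0,0.31,0,0,0,0,0.34,0,0,0,0,0.37,0,0,0,0,0.4,0,0,0,0,0.43,0,0,0,0,0.45,0])

```text
clock: 3.55
tcp_pos: [0.492, -0.0175, 0.0888]
orientation: [[0.962, -0.274, 0.005], [-0.274, -0.962, -0.001], [0.005, -0.001, -1.0]]
force: [0.5, -0.2, 8.7]
opening: 0.0003
grip_force: 3.3
```

Request:
drive_tool(increments=[0,0,0,0,0,0,0,0,0,0,0,0,0,0,0,0,0,0,0,0,0,0,0,0,0,0,0,0,0,0,0,0,0,0,0,0,0,0,0,0,0,0,0,0,0,0,0,0,0,0])

```text
clock: 4.55
tcp_pos: [0.4915, -0.0172, 0.0891]
orientation: [[0.962, -0.274, 0.004], [-0.274, -0.962, -0.0], [0.004, -0.001, -1.0]]
force: [-1.3, -0.4, 7.8]
opening: 0.0004
grip_force: 3.3
```

```bash
python3 - <<'E'
from h import *
c=manip.capture("scene");cv2.imwrite("pics/s2.png",c["frame"])
E
```

```text
(no output)
```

View pics/s2.png

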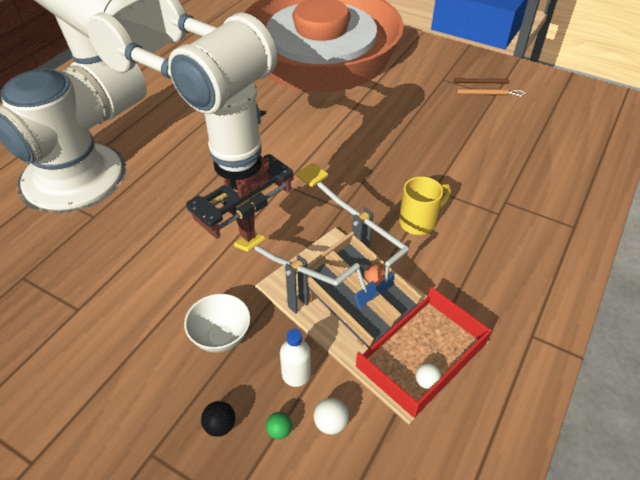

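The right lever is down, the white ball lies in the tray at (428,376), and the terracotta ball is still held at (375,273). I'll release the lever smoothly.

Request:
drive_tool(increments=[0,0,0,-0.03,0,0,0,0,-0.06,0,0,0,0,-0.09,0,0,0,0,-0.12,0,0,0,0,-0.15,0,0,0,0,-0.18,0,0,0,0,-0.22,0,0,0,0,-0.3,0,0,0,0,-0.4,0,0,0,0,-0.45,0])

```text
clock: 5.6
tcp_pos: [0.4908, -0.0173, 0.2254]
orientation: [[0.962, -0.274, 0.003], [-0.274, -0.962, -0.0], [0.003, -0.0, -1.0]]
force: [-0.1, 0.9, -0.7]
opening: 0.0007
grip_force: 0.0
```

Request:
drive_tool(increments=[0,0,0,-0.1,0,0,0,0,-0.1,0,0,0,0,-0.1,0,0,0,0,-0.1,0,0,0,0,-0.1,0,0,0,0,-0.1,0,0,0,0,-0.1,0,0,0,0,-0.1,0,0,0,0,-0.1,0,0,0,0,-0.1,0])

```text
clock: 6.6
tcp_pos: [0.4902, -0.0172, 0.2527]
orientation: [[0.962, -0.274, 0.0], [-0.274, -0.962, -0.0], [0.0, 0.0, -1.0]]
force: [-0.1, 0.5, 0.5]
opening: 0.0006
grip_force: 0.0
```

```bash
python3 - <<'E'
from h import *
o=manip.get_obs();print(o["clock"],o["tcp_pos"],o["force"])
c=manip.capture("scene");cv2.imwrite("pics/s3.png",c["frame"])
a=np.load("scene0.npz")["frame"]
print([world(c,p) for p in((428,376),(241,217))])
E
```

```text
6.6 [ 0.49015458 -0.01718237  0.25265685] [-0.11525158  0.48325206  0.52883946]
[array([ 0.87653146, -0.09033752,  0.05125906]), array([ 0.4890556 , -0.02509952,  0.14555365])]
```

View pics/s3.png

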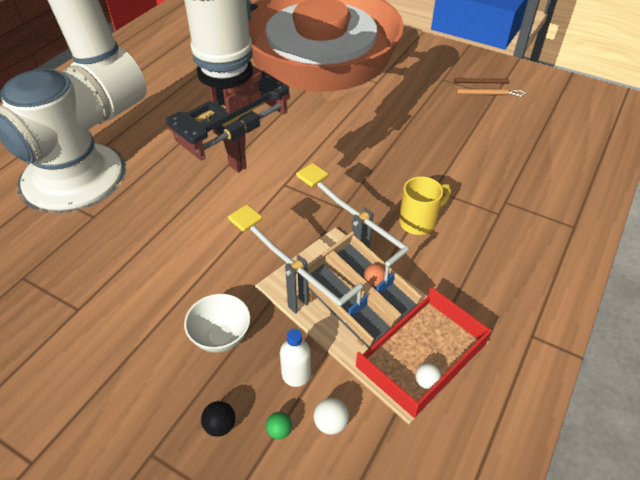

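The lever is back at rest (pad at (243,217), z 0.1456), the gate is closed, and the white ball is still at (428,376).

```bash
python3 -c "
from workcell import manip
print(manip.hand_in())"
```

```text
the job is handed in; nothing more can be done
None
```

I handed the job in at about 6.7 s: the white ball lies in the catch tray, the right lever is back at rest with its gate closed, and the terracotta ball, mug, bowl and bottle are where they were (`hand_in` returned no verdict).

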